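# Free a stuck mould insert with the soft mallet

### The arm

A 7-joint arm with a two-finger parallel gripper is mounted at the origin on the work surface. World frame = base frame: x ahead of the robot, y to its left, z up, the work surface at z = 0. Lengths are in m, angles in rad, forces in N, time in s.
With the tool pointing down it reaches from about 0.4 to 0.85 m from the base axis. Payload 10.4 kg.
Tool frame: the origin (TCP) lies on the centre line of the jaws, within the pads' length; the fingertips stand r.tip_extent ahead of it and the grasp point (between the pads) lies 3 mm ahead of it (r.tip_extent is the distance from the TCP to the fingertips, in m); z points along the fingers, y is the direction in which the jaws open and shut (so a half turn about z gives the same grasp; the last joint's range is limited). The gripper opens to 87 mm and grips with 3 to 60 N. Pads are 19 mm wide; open, the fingers measure 117 mm over their backs; the gripper's body (75 mm by 190 mm) begins 51 mm behind the grasp point.
Start: joints at [-1.28, 0.332, -0.065, 1.46, 0.022, 1.35, -0.088], TCP at [0.193, 0.595, 0.245] pointing down, gripper open.
Joint ranges: [-2.6, 2.6], [-0.5, 2.12], [-1.47, 1.34], [0.16, 2.42], [-1.27, 4.41], [0.06, 2.06], [-2.6, 2.6]. Speed limits (rad/s): [2.22, 2.22, 2.79, 2.79, 3.14, 3.14, 3.14].

### API

Orientations are given as a unit quaternion [x, y, z, w].
In Python, from bench import r gives the robot as it stands. The module is installed in compiled form; this text tells all that it offers.
- The arm moves only by the shell command python3 -m jog 'ROWS' [FORCE]. ROWS is JSON, a list of rows, each a list of 5 numbers: the shift along the tool's x, y, z in cm, then the turn about the tool's z in rad, then the closure, from 0 (fully open) to 1 (shut). A call has exactly 10 rows; each row shifts and turns the pose as measured when the row begins, along the tool's axes as they then stand; what a row does not reach is not made up. A row lasts 1/10 s, in which the tool goes at most 50 mm and 8.59 degrees, less where a joint would pass 70% of its speed; a pose out of reach is approached as far as the arm can. A call with a gripper value outside its range is refused whole. The fingers move at their own pace and stop on an object; FORCE is the grip in N (left out, the last holds). Time passes only in rows, so rows that do not move let the fingers close, or fill a call up. It gives the time, the measured TCP pose, the force and the opening at its end, in the units of the state.
- r.read_state(): the state, without advancing time (a new reading comes with each control period).
- r.camera(name): name is "side" or "top"; returns a dict with "pixels" (480x640x3 uint8, red, green, blue), "fx", "fy", "cx", "cy" (pixels), "k1" (the pictures are not rectified: a ray, as slopes to the right and down, at radius r is drawn at 1 + k1 r^2 times it, then the intrinsics apply), "camera_from_world" (4x4, takes a point from world to camera coordinates). Camera axes: x right, y up, looking along -z (the intrinsics and any distortion apply to the point x, -y, -z); pixel columns grow to the right and rows downward; lengths in m; the calibration is good to about 2 mm. A picture is of the moment at which its call begins. There is no depth.
- r.close_job(): hands the job in, once; it reports no verdict.
The state is a dict: "time": time; "joint_positions": joint angles; "joint_vel": joint speeds; "joint_torque": joint torques, N m; "ee_pos": TCP position; "eef_rot": TCP orientation; "ft_force": force on the tool from outside, world axes, zero at the start; "torque": the same for the moment, N m; "width": finger opening in m.
Only numpy, scipy, OpenCV 4.12 (cv2) and the standard library are available. Lean on these libraries where they do the work, as an engineer would, in place of code of your own. Each camera call takes 0.05 s, during which the arm holds its last target. There are 200 camera calls.

### The job

On the repair bench stand two screen-alignment moulds; in one of them the blue insert has stuck high and askew. Take the yellow-faced mallet by its handle and work that insert loose with light taps on its two orange end pads by turns, so that it never leans more than about nine degrees, until it is fully home in its mould. Touch the insert with nothing but the mallet and keep off its glass, leave the steel hammer and the other mould alone, and at the end set the mallet back down on the bench.

Things in the scene. Friction and masses are not known exactly. Their poses are not given: they have to be found in the camera images.
- insert: blue insert, block 66 x 164 x 38 mm (164 along y), stuck 24 to 30 mm above home in a fixed aluminium mould 110 x 210 x 45 mm high; an orange pad on each end. Origin at its underside's centre, z up. An end pressed with 7 to 15 N (more if faster) sinks and stays where left, the other end hardly moving; home it rests on the mould's floor. Cannot be pulled up. At 9 degrees one pad is 19 mm below the other
- left_pad (a point): centre of the top of the orange pad (40 x 30 mm, 12 mm high) on the insert's left (+y) end, 124 mm from the other pad's; 57 mm above the bench when that end is home
- right_pad (a point): centre of the top of the like orange pad on the insert's right (-y) end; 57 mm above the bench when that end is home
- glass: dark glass panel 60 x 86 x 3 mm on the insert between the pads, its top 9 mm lower than the pads' tops; origin at the centre of its underside; must not be touched
- mallet: loose soft mallet, 0.26 to 0.4 kg: upright head 32 mm across, 70 mm high, with yellow faces below and above, standing on one face; level handle from the head's middle along -x, 148 mm long from the head's axis, pale wood 18 mm wide and 22 mm high, black grip 24 mm wide from 82 mm on. Origin at the centre of the lower face, the one to tap with, z up; centre of mass about 10 mm from the head's axis, handle side
- mallet_grip (a point): where to hold the mallet: middle of its handle's wooden neck, 42 mm from the head's axis and 35 mm above the lower face; x points to the head, the handle is 18 mm wide along y
- hammer: loose steel hammer with a red handle, lying on its side, not to be used: head 24 x 71 x 26 mm at its origin, handle 160 mm along its -x; origin on the bench under the head
- mould2: the other mould, the same in shape, colour and size, with its insert fully home and level; fixed, not to be touched; origin at the centre of its underside

How it is judged:
By the outcome, as a careful person would: the job done as asked, in the order asked, and still so for the second after the job is handed in, with the robot touching nothing.
It also fails if it takes over 54 s, if anything falls off the work surface, if the arm or the gripper's body presses on something with over 40 N, if the wrist force passes 120 N, or if a joint passes its speed limit or range.

## Working session

There is one attempt and no reset: what is moved stays moved. The work goes in short steps, Python scripts to look and compute and a shell command to move; the robot and the scene stay as the last step left them, time stands still between calls to the robot, and variables do not carry over. Pictures are saved under pics/ and viewed, about 8 in all and at most 12, crops included, and the job is handed in when it is done.

```bash
mkdir -p pics; cat > h.py <<'E'
import numpy as np, cv2
from bench import r
from scipy.spatial.transform import Rotation as R
def snap(n,f):
    c=r.camera(n); cv2.imwrite('pics/'+f,c['pixels'][:,:,::-1]); np.save('pics/'+n+'.npy',c,allow_pickle=True); return c
def load(n): return np.load('pics/'+n+'.npy',allow_pickle=True).item()
def ray(c,u,v):
    x=(u-c['cx'])/c['fx'];y=(v-c['cy'])/c['fy'];a,b=x,y
    for _ in range(30):
        k=1+c['k1']*(a*a+b*b);a,b=x/k,y/k
    M=np.array(c['camera_from_world']);Rt=M[:3,:3].T
    return -Rt@M[:3,3], Rt@np.array([a,-b,-1])
def atz(c,u,v,z):
    o,d=ray(c,u,v); return o+d*(z-o[2])/d[2]
def proj(c,p):
    M=np.array(c['camera_from_world']);q=M[:3,:3]@np.array(p)+M[:3,3]
    a,b=q[0]/-q[2],-q[1]/-q[2];k=1+c['k1']*(a*a+b*b)
    return np.array([c['fx']*a*k+c['cx'],c['fy']*b*k+c['cy']])
def tri(c1,p1,c2,p2):
    o1,d1=ray(c1,*p1);o2,d2=ray(c2,*p2)
    A=np.c_[d1,-d2];s=np.linalg.lstsq(A,o2-o1,rcond=None)[0]
    a,b=o1+s[0]*d1,o2+s[1]*d2
    return (a+b)/2,np.linalg.norm(a-b)
E
python3 - <<'E'
from h import *
for n in('side','top'):
    c=snap(n,n+'0.png');M=np.array(c['camera_from_world']);print(n,c['fx'],c['k1'],-M[:3,:3].T@M[:3,3],-M[2,:3])
s=r.read_state();print(s,r.tip_extent);print(R.from_quat(s['eef_rot']).as_matrix().round(3))
E
```

```text
side 489.8471329901935 -0.13642575411889662 [ 0.25286239 -0.48131824  0.57952326] [ 0.38279941  0.62638477 -0.6790484 ]
top 452.41069326968426 -0.06338217864481485 [0.44754938 0.00920258 0.75910355] [ 0.1415418   0.0022294  -0.98992977]
{'time': 0.1, 'joint_positions': array([-1.27960386,  0.33278885, -0.06464313,  1.46088087,  0.02160022,
        1.34990229, -0.08851857]), 'joint_vel': array([ 0.0010834 , -0.00226241, -0.00051954, -0.00216295,  0.00059038,
        0.00130289,  0.00105256]), 'joint_torque': array([ 1.45573904e-03, -6.24544930e+01,  2.45510519e-02, -3.90716207e+01,
       -6.13991381e-02,  3.65198334e-02,  8.53616075e-05]), 'ee_pos': array([0.19285113, 0.5941567 , 0.24383448]), 'eef_rot': array([ 1.56279253e-01,  9.87712702e-01, -6.39300322e-04, -6.14836689e-05]), 'ft_force': array([-0.18644501,  0.1098459 , -0.30162044]), 'torque': array([-0.0298754 , -0.0099889 , -0.00246912]), 'width': 0.08709205600619091} 0.022
[[-0.951  0.309 -0.   ]
 [ 0.309  0.951 -0.001]
 [-0.    -0.001 -1.   ]]
```

View pics/top0.png

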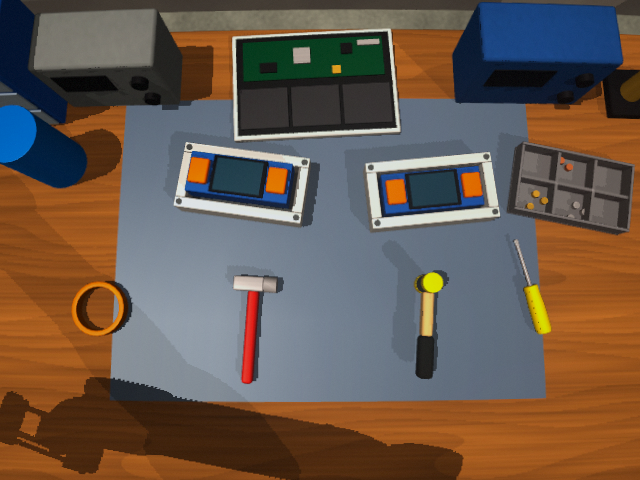

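View pics/side0.png

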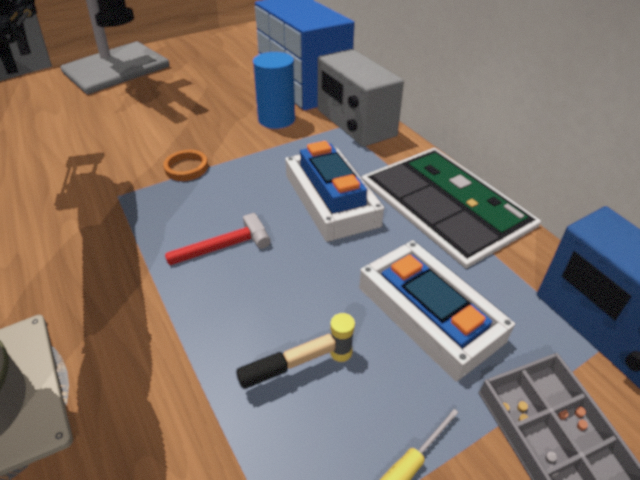

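The top view shows the stuck insert in the left (+y) mould, with pads near (199,170) and (277,179). The mallet head is at (432,282) with its handle running down to (425,377), and the steel hammer lies at (250,285). In the side view the stuck mould's pads are at (318,148) and (346,184).

```bash
cat >> h.py <<'E'
def blobs(c,lo,hi,amin,box=None):
    hsv=cv2.cvtColor(c['pixels'],cv2.COLOR_RGB2HSV);m=cv2.inRange(hsv,lo,hi)
    n,l,s,ce=cv2.connectedComponentsWithStats(m)
    return [(s[i,4],ce[i].round(1),l==i) for i in range(1,n) if s[i,4]>amin]
OR=((5,190,150),(14,255,255)); YE=((26,150,120),(34,255,255))
E
python3 - <<'E'
from h import *
for n in('side','top'):
    c=load(n)
    for nm,(lo,hi) in dict(OR=OR,YE=YE,wood=((12,60,120),(25,190,255))).items():
        for a,ce,m in blobs(c,lo,hi,60):
            p=np.argwhere(m)[:,::-1].astype(np.float32); rr=cv2.minAreaRect(p)
            print(n,nm,a,ce,cv2.boxPoints(rr).round(0).tolist() if a<2000 else '')
c=load('top')
print('head',atz(c,432,282,.07),'handle end',atz(c,425,377,.04))
E
python3 - <<'E'
import cv2
a=cv2.imread('pics/top0.png')[130:240,160:320];b=cv2.imread('pics/side0.png')[130:250,270:400]
a=cv2.resize(a,(800,550)[:2] and (640,440));b=cv2.resize(b,(520,480))
cv2.imwrite('pics/cropT.png',a);cv2.imwrite('pics/cropS.png',b)
E
```

```text
side wood 40932 [109.7 162.1] 
side wood 464 [314.6 121.4] [[287.0, 126.0], [296.0, 106.0], [338.0, 125.0], [328.0, 145.0]]
side wood 735 [408.7 144.9] [[375.0, 154.0], [400.0, 120.0], [436.0, 146.0], [412.0, 180.0]]
side wood 138 [318.2 146.3] [[308.0, 144.0], [327.0, 141.0], [328.0, 148.0], [309.0, 152.0]]
side wood 202 [345.2 181.4] [[334.0, 179.0], [355.0, 174.0], [357.0, 184.0], [336.0, 189.0]]
side wood 2081 [530.6 254.8] 
side wood 9303 [181.3 401.8] 
side wood 314 [406.  265.3] [[392.0, 265.0], [412.0, 252.0], [420.0, 266.0], [400.0, 278.0]]
side wood 416 [467.7 318.1] [[453.0, 319.0], [468.0, 303.0], [483.0, 318.0], [468.0, 334.0]]
side wood 1116 [316.4 349.1] [[281.0, 333.0], [353.0, 324.0], [357.0, 359.0], [285.0, 368.0]]
side wood 3184 [613.1 398.1] 
side wood 85 [522.3 405.5] [[517.0, 401.0], [527.0, 401.0], [527.0, 410.0], [517.0, 410.0]]
side wood 2885 [483.2 461.9] 
side wood 149 [396.7 463.2] [[379.0, 477.0], [412.0, 446.0], [415.0, 449.0], [381.0, 480.0]]
side wood 209 [413.8 468.2] [[401.0, 479.0], [420.0, 452.0], [427.0, 457.0], [408.0, 484.0]]
top OR 1659 [218.4 
[... 1887 characters left out ...]
4.5 462.8] [[-1.0, 469.0], [1.0, 447.0], [78.0, 452.0], [77.0, 474.0]]
top OR 926 [601.6 463.5] [[544.0, 461.0], [639.0, 446.0], [641.0, 464.0], [547.0, 480.0]]
top OR 697 [137. 464.] [[101.0, 472.0], [103.0, 452.0], [172.0, 458.0], [170.0, 478.0]]
top YE 334 [432.5 282.1] [[423.0, 272.0], [442.0, 272.0], [442.0, 292.0], [423.0, 292.0]]
top YE 439 [538.8 309.4] [[528.0, 286.0], [537.0, 284.0], [550.0, 331.0], [541.0, 334.0]]
top wood 119 [328.9  28.9] [[279.0, 29.0], [367.0, 28.0], [367.0, 30.0], [279.0, 31.0]]
top wood 492 [427.1 313.6] [[420.0, 335.0], [422.0, 292.0], [434.0, 292.0], [432.0, 335.0]]
head [ 0.47854392 -0.16040297  0.07      ] handle end [ 0.33276403 -0.15174962  0.04      ]
```

View pics/cropS.png

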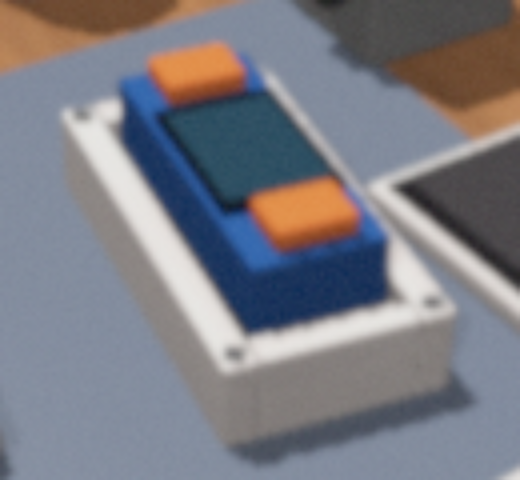

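View pics/cropT.png

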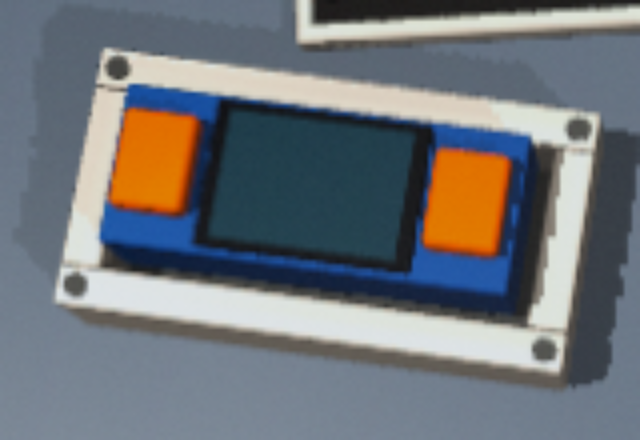

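The side crop shows pad-top centres at about (318,146) and (345,181). The top crop puts them at about (199,169.5) and (277,180). It also shows the mould's corner screws.

```bash
python3 - <<'E'
from h import *
t=load('top');s=load('side')
L,e1=tri(t,(199.2,169.5),s,(318.2,146.3));Rr,e2=tri(t,(277,180),s,(345.2,181.4))
print('L',L.round(4),e1,'R',Rr.round(4),e2,np.linalg.norm(L-Rr))
h=[atz(t,160+u/4,130+v/4,.045) for u,v in((118,68),(579,128),(75,284),(543,349))]
c=np.mean(h,0);d=(h[0]+h[2]-h[1]-h[3])/2;print('mould',c,'len dir',d/np.linalg.norm(d),np.degrees(np.arctan2(-d[0],d[1])))
hm,e=tri(t,(432.5,282.1),s,(343,322));print('mallet top',hm,e)
a=atz(t,427.1,313.6,.046);H=atz(t,432.5,282.1,.07);print('neck mid',a,H)
e=atz(t,425,377,.047);print(e)
d=H-e;print('yaw',np.degrees(np.arctan2(d[1],d[0])))
st=r.read_state();yaw=np.arctan2(H[1]-e[1],H[0]-e[0])
u=np.array([np.cos(yaw),np.sin(yaw),0]);g=H-.042*u;g[2]=.038
Rt=R.from_quat(st['eef_rot']).as_matrix();print('grip',g,'shift tool cm',100*Rt.T@(g-st['ee_pos']))
# tool y angle
ang=np.arctan2(Rt[1,0],Rt[0,0]);print('tool x dir deg',np.degrees(ang))
E
```

```text
L [0.6529 0.1976 0.0826] 0.0030280335091373645 R [0.6345 0.0758 0.0852] 0.0023011596815811293 0.12321082213126676
mould [0.64492131 0.13677381 0.045     ] len dir [0.14557642 0.98934701 0.        ] -8.370659958787451
mallet top [ 0.47857195 -0.16167177  0.06815495] 0.00023005788689161325
neck mid [ 0.4304175  -0.15677872  0.046     ] [ 0.47838502 -0.16116444  0.07      ]
[ 0.33388139 -0.15018286  0.047     ]
yaw -4.345849746606038
grip [ 0.43650578 -0.15798181  0.038     ] shift tool cm [-46.39356214 -63.99141764  20.66914478]
tool x dir deg 162.0180066313341
```

```bash
python3 -m jog '[[-3.2,-2.6,0,0,0],[-3.2,-2.6,0,0,0],[-3.2,-2.6,0,0,0],[-3.2,-2.6,0,0,0],[-3.2,-2.6,0,0,0],[-3.2,-2.6,0,0,0],[-3.2,-2.6,0,0,0],[-3.2,-2.6,0,0,0],[-3.2,-2.6,0,0,0],[-3.2,-2.6,0,0,0]]' 20
cat > go.py <<'E'
import sys
from h import *
st=r.read_state();g=np.array([float(x) for x in sys.argv[1:4]]);Rt=R.from_quat(st['eef_rot']).as_matrix()
print('t',round(st['time'],2),'pos',st['ee_pos'].round(4),'F',np.array(st['ft_force']).round(1),'w',round(st['width'],4))
print('xdir',np.degrees(np.arctan2(Rt[1,0],Rt[0,0])).round(2),'zax',Rt[:,2].round(3),'shift cm',(100*Rt.T@(g-st['ee_pos'])).round(2))
if len(sys.argv)>4:
    a=np.radians(float(sys.argv[4]))-np.arctan2(Rt[1,0],Rt[0,0]); print('turn',-((a+np.pi)%(2*np.pi)-np.pi))
E
python3 go.py 0.4365 -0.158 0.12 175.7
```

```text
time: 1.1
ee_pos: [0.4197, 0.2385, 0.2395]
eef_rot: [0.151, 0.989, -0.003, -0.003]
ft_force: [-0.0, 0.1, -0.3]
width: 0.0872
t 1.1 pos [0.4197 0.2385 0.2395] F [-0.   0.1 -0.3] w 0.0872
xdir 162.64 zax [-0.006 -0.005 -1.   ] shift cm [-13.49 -37.26  12.13]
turn -0.2278755788624074
```

```bash
python3 -m jog '[[-1.6,-4.5,1.2,0,0],[-1.6,-4.5,1.2,0,0],[-1.6,-4.5,1.2,0,0],[-1.6,-4.5,1.2,0,0],[-1.6,-4.5,1.2,0,0],[-1.6,-4.5,1.2,0,0],[-1.6,-4.5,1.2,0,0],[-1.6,-4.5,1.2,0,0],[0,0,0,-0.12,0],[0,0,0,-0.11,0]]' 20
python3 go.py 0.4365 -0.158 0.12 175.7
```

```text
time: 2.1
ee_pos: [0.431, -0.1569, 0.1427]
eef_rot: [0.039, 0.999, -0.002, -0.002]
ft_force: [-0.3, -0.8, 0.0]
width: 0.0867
t 2.1 pos [ 0.431  -0.1569  0.1427] F [-0.3 -0.8  0. ] w 0.0867
xdir 175.55 zax [-0.005 -0.004 -1.   ] shift cm [-0.57 -0.05  2.27]
turn -0.0025625514126979
```

```bash
python3 -m jog '[[-0.57,0,1.0,0,0],[0,0,2,0,0],[0,0,2,0,0],[0,0,2,0,0],[0,0,2,0,0],[0,0,1,0,0],[0,0,0.3,0,0],[0,0,0,0,0.3],[0,0,0,0,0.3],[0,0,0,0,0.3]]' 55
python3 go.py 0.4365 -0.158 0.038 175.7; python3 -c "
from h import *
cv2.imwrite('pics/g1.png',np.vstack([snap('side','s1.png')['pixels'][200:440,150:550],snap('top','t1.png')['pixels'][220:420,300:560][:, :].repeat(1,0) if 0 else np.pad(snap('top','t1.png')['pixels'][200:420,280:580],((0,0),(0,100),(0,0)))])[:,:,::-1])"
```

```text
time: 3.1
ee_pos: [0.4363, -0.1592, 0.037]
eef_rot: [0.038, 0.999, -0.002, -0.002]
ft_force: [0.8, -0.2, 1.1]
width: 0.0706
t 3.1 pos [ 0.4363 -0.1592  0.037 ] F [ 0.8 -0.2  1.1] w 0.0706
xdir 175.66 zax [-0.004 -0.004 -1.   ] shift cm [-0.01  0.12 -0.1 ]
turn -0.0006939058964068323
```

View pics/g1.png

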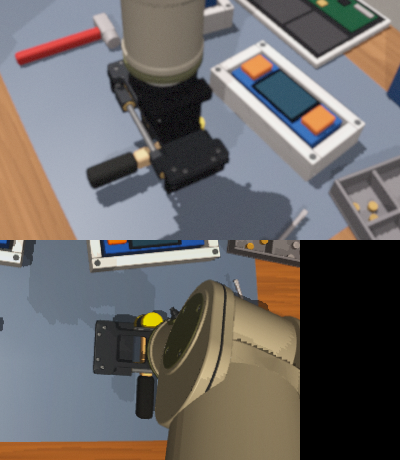

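The jaws straddle the wooden neck, with the head just ahead of them and the grip behind. I'm closing now.

```bash
python3 -m jog '[[0,0.1,0,0,0.5],[0,0,-0.1,0,0.8],[0,0,0,0,1],[0,0,0,0,1],[0,0,0,0,1],[0,0,0,0,1],[0,0,0,0,1],[0,0,0,0,1],[0,0,0,0,1],[0,0,0,0,1]]' 55
python3 go.py 0.4365 -0.158 0.14 175.7
```

```text
time: 4.2
ee_pos: [0.437, -0.1579, 0.0389]
eef_rot: [0.038, 0.999, -0.002, -0.001]
ft_force: [-0.0, -0.2, 0.3]
width: 0.0176
t 4.2 pos [ 0.437  -0.1579  0.0389] F [-0.  -0.2  0.3] w 0.0176
xdir 175.68 zax [-0.002 -0.004 -1.   ] shift cm [  0.06  -0.05 -10.11]
turn -0.0003638315767418021
```

```bash
python3 -m jog '[[0,0,-1,0,1],[0,0,-2,0,1],[0,0,-2,0,1],[0,0,-3,0,1],[0,0,-3,0,1],[0,0,-2,0.035,1],[0,0,0,0.035,1],[0,0,0,0,1],[0,0,0,0,1],[0,0,0,0,1]]' 58
python3 go.py 0.5944 0.0816 0.16 171.6
python3 -c "
from h import *
t=snap('top','t2.png');s=snap('side','s2.png')
for n,c in(('top',t),('side',s)):
  for a,ce,m in blobs(c,YE[0],YE[1],30): print(n,a,ce)
st=r.read_state();Rt=R.from_quat(st['eef_rot']).as_matrix();tp=st['ee_pos']-.042*Rt[:,0]
print('pred top/bottom',proj(t,tp+[0,0,.032]),proj(s,tp+[0,0,.032]),proj(s,tp-[0,0,.038]))"
python3 -c "
import cv2;a=cv2.imread('pics/s2.png');cv2.imwrite('pics/s2c.png',cv2.resize(a[120:420,200:500],(600,600)))"
```

```text
time: 5.2
ee_pos: [0.4328, -0.1585, 0.1755]
eef_rot: [0.075, 0.997, -0.002, -0.004]
ft_force: [-0.2, -0.4, -4.3]
width: 0.0177
t 5.2 pos [ 0.4328 -0.1585  0.1755] F [-0.2 -0.4 -4.3] w 0.0177
xdir 171.42 zax [-0.009 -0.004 -1.   ] shift cm [-12.41  26.16   1.3 ]
turn -0.0032193209014224067
top 218 [464.6 274.9]
pred top/bottom [462.84425202 280.10225774] [346.01870379 247.84498212] [343.54407611 289.99204704]
```

View pics/s2c.png

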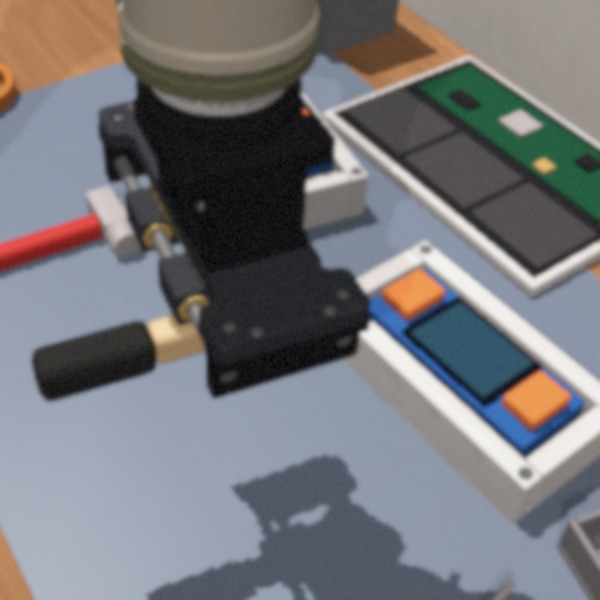

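The mallet hangs level in the jaws and the handle hasn't drooped. I'm moving above the right pad.

```bash
python3 -m jog '[[-1.7,3.7,0,0,1],[-1.7,3.7,0,0,1],[-1.7,3.7,0,0,1],[-1.7,3.7,0,0,1],[-1.7,3.7,0,0,1],[-1.7,3.7,0,0,1],[-1.7,3.7,0,0,1],[0,0,0,0,1],[0,0,0,0,1],[0,0,0,0,1]]'
python3 go.py 0.594 0.0786 0.135 171.6
```

```text
time: 6.3
ee_pos: [0.5928, 0.0892, 0.1659]
eef_rot: [0.074, 0.997, -0.004, -0.009]
ft_force: [0.4, -0.7, -2.5]
width: 0.0175
t 6.3 pos [0.5928 0.0892 0.1659] F [ 0.4 -0.7 -2.5] w 0.0175
xdir 171.46 zax [-0.019 -0.007 -1.   ] shift cm [-0.33 -1.    3.09]
turn -0.0023919279474924338
```

```bash
python3 -m jog '[[-0.3,-1,1,0,1],[0,0,1,0,1],[0,0,1.1,0,1],[0,0,0,0,1],[0,0,0.3,0,1],[0,0,0.3,0,1],[0,0,0.3,0,1],[0,0,0.3,0,1],[0,0,0.3,0,1],[0,0,0.3,0,1]]'
python3 go.py 0.594 0.0786 0.115 171.6
```

```text
time: 7.3
ee_pos: [0.5924, 0.0715, 0.1165]
eef_rot: [0.078, 0.997, -0.005, -0.009]
ft_force: [-6.4, -2.8, 5.8]
width: 0.0176
t 7.3 pos [0.5924 0.0715 0.1165] F [-6.4 -2.8  5.8] w 0.0176
xdir 171.06 zax [-0.019 -0.008 -1.   ] shift cm [-0.05  0.73  0.14]
turn -0.009462459856145244
```

```bash
python3 -m jog '[[0,0,-1.5,0,1],[0,0,-1.5,0,1],[0,2.5,0,0,1],[0,3,0,0,1],[0,3,0,0,1],[0,3,0,0,1],[0,1,0,0,1],[0,0,0,0,1],[0,0,0,0,1],[0,0,0,0,1]]'
python3 go.py 0.6128 0.2062 0.13 171.6
cat > pads.py <<'E'
from h import *
s=snap('side','sx.png');t=snap('top','tx.png')
import time
a=np.pad(t['pixels'][110:260,150:400],((0,0),(0,0),(0,0)));b=s['pixels'][110:260,250:450]
o=np.hstack([a,b]);import sys;cv2.imwrite('pics/'+sys.argv[1],cv2.resize(o,None,fx=1.75,fy=1.75,interpolation=cv2.INTER_CUBIC)[:,:,::-1])
E
python3 pads.py p1.png
```

```text
time: 8.3
ee_pos: [0.6171, 0.199, 0.1587]
eef_rot: [0.079, 0.997, -0.002, -0.003]
ft_force: [0.7, 0.3, -3.7]
width: 0.0177
t 8.3 pos [0.6171 0.199  0.1587] F [ 0.7  0.3 -3.7] w 0.0177
xdir 170.94 zax [-0.007 -0.003 -1.   ] shift cm [0.52 0.65 2.87]
turn -0.011453850455249714
```

View pics/p1.png

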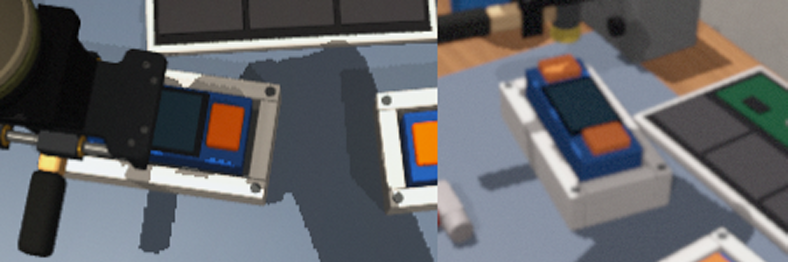

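The right end has sunk to about (344,188) in the side view. The mallet's lower face is poised over the left pad. I'm triangulating the right pad and tapping the left.

```bash
python3 -c "
from h import *
print(tri(load('top'),(279,182.5),load('side'),(344,187.5)))"
python3 -m jog '[[0.4,0.4,0.5,0,1],[0,0,1,0,1],[0,0,1,0,1],[0,0,0.2,0,1],[0,0,0.3,0,1],[0,0,0.3,0,1],[0,0,0.3,0,1],[0,0,0.3,0,1],[0,0,0.3,0,1],[0,0,0.3,0,1]]'
python3 go.py 0.6128 0.2062 0.11 171.6
```

```text
(array([0.63258524, 0.07408294, 0.07435617]), np.float64(0.004212977383397425))
time: 9.4
ee_pos: [0.6134, 0.2038, 0.1127]
eef_rot: [0.08, 0.997, -0.0, -0.003]
ft_force: [-4.7, 0.9, 6.5]
width: 0.0174
t 9.4 pos [0.6134 0.2038 0.1127] F [-4.7  0.9  6.5] w 0.0174
xdir 170.85 zax [-0.006  0.    -1.   ] shift cm [0.1  0.23 0.27]
turn -0.013088954946427034
```

```bash
python3 -m jog '[[0,0,-1.5,0,1],[0,0,-1,0,1],[0,-2.5,0,0,1],[0,-3,0,0,1],[0,-3,0,0,1],[0,-3,0,0,1],[0,-0.6,0,0,1],[0,0,0,0,1],[0,0,0,0,1],[0,0,0,0,1]]'
python3 go.py 0.594 0.0796 0.115 171.6
```

```text
time: 10.4
ee_pos: [0.5963, 0.0798, 0.1442]
eef_rot: [0.08, 0.997, -0.0, 0.001]
ft_force: [-0.2, 0.3, -3.2]
width: 0.0175
t 10.4 pos [0.5963 0.0798 0.1442] F [-0.2  0.3 -3.2] w 0.0175
xdir 170.85 zax [ 0.001 -0.001 -1.   ] shift cm [ 0.23 -0.05  2.92]
turn -0.013152555586473103
```

```bash
python3 -m jog '[[0.2,0,1,0,1],[0,0,1,0,1],[0,0,0.5,0,1],[0,0,0,0,1],[0,0,0.3,0,1],[0,0,0.3,0,1],[0,0,0.3,0,1],[0,0,0.3,0,1],[0,0,0.3,0,1],[0,0,0,0,1]]'
python3 go.py 0.594 0.0796 0.1 171.6
python3 -m jog '[[0,0,-1.5,0,1],[0,0,-1.5,0,1],[0,2.5,0,0,1],[0,3,0,0,1],[0,3,0,0,1],[0,3,0,0,1],[0,0.8,0,0,1],[0,0,0,0,1],[0,0,0,0,1],[0,0,0,0,1]]'
python3 go.py 0.6128 0.2062 0.1 171.6
```

```text
time: 11.4
ee_pos: [0.5939, 0.0803, 0.1037]
eef_rot: [0.079, 0.997, -0.001, -0.0]
ft_force: [-0.9, -0.9, -1.6]
width: 0.0175
t 11.4 pos [0.5939 0.0803 0.1037] F [-0.9 -0.9 -1.6] w 0.0175
xdir 170.92 zax [-0.001 -0.002 -1.   ] shift cm [-0.02 -0.06  0.37]
turn -0.011933156044448001
time: 12.4
ee_pos: [0.6175, 0.2047, 0.1462]
eef_rot: [0.081, 0.997, 0.001, 0.005]
ft_force: [-0.9, -0.3, -3.6]
width: 0.0176
t 12.4 pos [0.6175 0.2047 0.1462] F [-0.9 -0.3 -3.6] w 0.0176
xdir 170.73 zax [ 0.009  0.001 -1.   ] shift cm [0.53 0.06 4.62]
turn -0.015250476849544281
```

```bash
python3 -m jog '[[0.5,0,1,0,1],[0,0,1,0,1],[0,0,1,0,1],[0,0,0,0,1],[0,0,0.3,0,1],[0,0,0.3,0,1],[0,0,0.3,0,1],[0,0,0.3,0,1],[0,0,0.3,0,1],[0,0,0.3,0,1]]'
python3 go.py 0.6128 0.2062 0.0975 171.6
python3 -m jog '[[0,0,-1.5,0,1],[0,0,-1.5,0,1],[0,-2.5,0,0,1],[0,-3,0,0,1],[0,-3,0,0,1],[0,-3,0,0,1],[0,-0.7,0,0,1],[0,0,0,0,1],[0,0,0,0,1],[0,0,0,0,1]]'
python3 go.py 0.594 0.0796 0.1 171.6
python3 pads.py p2.png
```

```text
time: 13.4
ee_pos: [0.613, 0.2054, 0.098]
eef_rot: [0.082, 0.997, 0.003, 0.005]
ft_force: [-4.5, 1.3, 6.8]
width: 0.0172
t 13.4 pos [0.613  0.2054 0.098 ] F [-4.5  1.3  6.8] w 0.0172
xdir 170.62 zax [ 0.011  0.005 -1.   ] shift cm [0.04 0.08 0.05]
turn -0.017178158414656863
time: 14.4
ee_pos: [0.5953, 0.0801, 0.1368]
eef_rot: [0.082, 0.997, 0.003, 0.009]
ft_force: [-0.2, -0.4, -2.6]
width: 0.0175
t 14.4 pos [0.5953 0.0801 0.1368] F [-0.2 -0.4 -2.6] w 0.0175
xdir 170.59 zax [ 0.019  0.005 -1.   ] shift cm [ 0.19 -0.1   3.68]
turn -0.017551522608423742
```

View pics/p2.png

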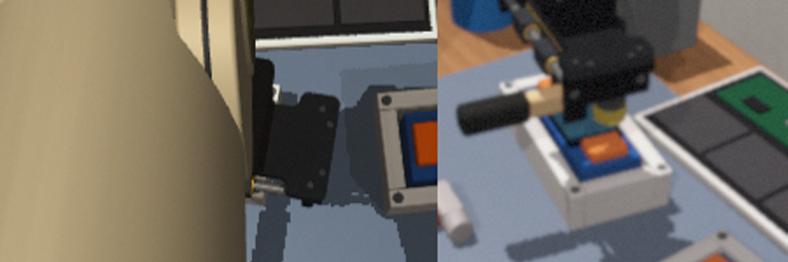

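```bash
python3 -m jog '[[0.2,0,1,0,1],[0,0,1,0,1],[0,0,0.8,0,1],[0,0,0,0,1],[0,0,0.3,0,1],[0,0,0.3,0,1],[0,0,0.3,0,1],[0,0,0.3,0,1],[0,0,0.3,0,1],[0,0,0.3,0,1]]'
python3 go.py 0.594 0.0796 0.0955 171.6
python3 -m jog '[[0,0,0.3,0,1],[0,0,0.3,0,1],[0,0,0.3,0,1],[0,0,0.3,0,1],[0,0,0,0,1],[0,0,-1,0,1],[0,0,-1,0,1],[0,0,-1,0,1],[0,0,0,0,1],[0,0,0,0,1]]'
python3 go.py 0.6128 0.2062 0.0975 171.6
```

```text
time: 15.5
ee_pos: [0.593, 0.0818, 0.0943]
eef_rot: [0.081, 0.997, 0.005, 0.007]
ft_force: [-19.8, -2.1, 34.2]
width: 0.0177
t 15.5 pos [0.593  0.0818 0.0943] F [-19.8  -2.1  34.2] w 0.0177
xdir 170.67 zax [ 0.015  0.008 -1.   ] shift cm [-0.14 -0.2  -0.12]
turn -0.016289147856388464
time: 16.5
ee_pos: [0.5939, 0.0811, 0.1288]
eef_rot: [0.083, 0.997, 0.009, 0.009]
ft_force: [-0.2, 0.0, -4.3]
width: 0.0174
t 16.5 pos [0.5939 0.0811 0.1288] F [-0.2  0.  -4.3] w 0.0174
xdir 170.52 zax [ 0.019  0.017 -1.   ] shift cm [ 0.25 12.58  3.38]
turn -0.018870488271419905
```

The force rose to 34 N with no further travel, so the right end is home. Next is the left.

```bash
python3 -m jog '[[0,2.5,0,0,1],[0,3,0,0,1],[0,3,0,0,1],[0,3,0,0,1],[0.3,0.8,0,0,1],[0,0,0,0,1],[0,0,0,0,1],[0,0,0.5,0,1],[0,0,0.5,0,1],[0,0,0.5,0,1]]'
python3 go.py 0.6128 0.2062 0.0955 171.6
```

```text
time: 17.5
ee_pos: [0.6114, 0.2019, 0.1124]
eef_rot: [0.086, 0.996, 0.008, 0.007]
ft_force: [1.1, -0.1, -2.8]
width: 0.0176
t 17.5 pos [0.6114 0.2019 0.1124] F [ 1.1 -0.1 -2.8] w 0.0176
xdir 170.15 zax [ 0.016  0.014 -1.   ] shift cm [-0.04  0.42  1.69]
turn -0.025369771793204876
```

```bash
python3 -m jog '[[0,0.4,0.3,0,1],[0,0,0.4,0,1],[0,0,0.3,0,1],[0,0,0.3,0,1],[0,0,0.3,0,1],[0,0,0.3,0,1],[0,0,0.3,0,1],[0,0,0.3,0,1],[0,0,0.3,0,1],[0,0,0.3,0,1]]'
python3 go.py 0.6128 0.2062 0.0955 171.6
```

```text
time: 18.5
ee_pos: [0.6123, 0.2058, 0.0944]
eef_rot: [0.087, 0.996, 0.011, 0.006]
ft_force: [-15.8, -4.0, 26.4]
width: 0.0174
t 18.5 pos [0.6123 0.2058 0.0944] F [-15.8  -4.   26.4] w 0.0174
xdir 170.01 zax [ 0.014  0.02  -1.   ] shift cm [-0.05  0.05 -0.11]
turn -0.027667751481011305
```

```bash
python3 -m jog '[[0,0,-1,0,1],[0,0,-1.2,0,1],[0,-2.5,0,0,1],[0,-3,0,0,1],[0,-3,0,0,1],[0,-3,0,0,1],[0,-0.9,0,0,1],[0,0,0,0,1],[0,0,0,0,1],[0,0,0.5,0,1]]'
python3 go.py 0.594 0.0796 0.0955 171.6
```

```text
time: 19.5
ee_pos: [0.5928, 0.0827, 0.1141]
eef_rot: [0.085, 0.996, 0.013, 0.01]
ft_force: [0.6, 0.7, -4.3]
width: 0.0179
t 19.5 pos [0.5928 0.0827 0.1141] F [ 0.6  0.7 -4.3] w 0.0179
xdir 170.23 zax [ 0.022  0.024 -0.999] shift cm [-0.13 -0.34  1.86]
turn -0.023856517485001394
```

```bash
python3 -m jog '[[0,-0.3,0.5,0,1],[0,0,0.4,0,1],[0,0,0.3,0,1],[0,0,0.3,0,1],[0,0,0.3,0,1],[0,0,0.3,0,1],[0,0,0.3,0,1],[0,0,0.3,0,1],[0,0,0.3,0,1],[0,0,0.3,0,1]]'
python3 go.py 0.594 0.0796 0.0955 171.6
python3 -m jog '[[0,0,-1,0,1],[0,0,-2,0,1],[0,0,-2,0,1],[0,0,-2,0,1],[1,-2,0,-0.04,1],[1.5,-3,0,-0.04,1],[1.5,-3.5,0,0,1],[1.5,-3.5,0,0,1],[1.5,-3.5,0,0,1],[0,0,0,0,1]]'
python3 go.py 0.437 -0.158 0.045 175.7
```

```text
time: 20.5
ee_pos: [0.5918, 0.0841, 0.0932]
eef_rot: [0.083, 0.996, 0.017, 0.007]
ft_force: [-18.5, -2.5, 31.4]
width: 0.0176
t 20.5 pos [0.5918 0.0841 0.0932] F [-18.5  -2.5  31.4] w 0.0176
xdir 170.42 zax [ 0.017  0.033 -0.999] shift cm [-0.29 -0.4  -0.24]
turn -0.02060145578155481
time: 21.5
ee_pos: [0.5038, -0.069, 0.1614]
eef_rot: [0.041, 0.999, 0.017, 0.01]
ft_force: [0.1, 0.0, -2.7]
width: 0.0173
t 21.5 pos [ 0.5038 -0.069   0.1614] F [ 0.1  0.  -2.7] w 0.0173
xdir 175.33 zax [ 0.022  0.034 -0.999] shift cm [ 6.16 -9.82 11.18]
turn -0.0064327126038943305
```

```bash
python3 pads.py p3.png
```

```text
(no output)
```

View pics/p3.png

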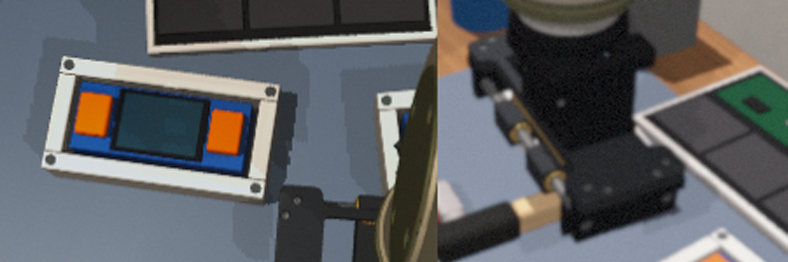

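The top view shows the insert nested level in its mould, with pads near (204,176) and (279,185). It looks like mould2's insert. Now I'm putting the mallet back.

```bash
python3 -c "
from h import *
t=load('top');c=np.array([.6449,.1368]);d=np.array([.1456,.9893])
for z in(.054,.057,.062): print(z,proj(t,[*(c+.062*d),z]).round(1),proj(t,[*(c-.062*d),z]).round(1))
for a,ce,m in blobs(t,(5,190,150),(14,255,255),60):
  if 180<ce[0]<300 and 150<ce[1]<210: print(a,ce)
"
python3 -m jog '[[1.5,-2.4,1.5,0,1],[1.5,-2.4,1.5,0,1],[1.5,-2.4,1.5,0,1],[1.5,-2.4,1.5,0,1],[0,0,1,0,1],[0,0,1,0,1],[0,0,0,0,1],[0,0,0,0,1],[0,0,0,0,1],[0,0,0,0,1]]'
python3 go.py 0.437 -0.158 0.039 175.7
```

```text
0.054 [203.2 174.9] [278.8 185.1]
0.057 [202.7 174.4] [278.6 184.6]
0.062 [201.9 173.5] [278.3 183.8]
99 [205.3 174.3]
414 [278.1 184.9]
time: 22.6
ee_pos: [0.4486, -0.1452, 0.076]
eef_rot: [0.029, 0.999, 0.018, 0.015]
ft_force: [0.6, 0.4, -3.4]
width: 0.0176
t 22.6 pos [ 0.4486 -0.1452  0.076 ] F [ 0.6  0.4 -3.4] w 0.0176
xdir 176.64 zax [ 0.03   0.036 -0.999] shift cm [ 1.18 -1.48  3.61]
turn 0.01641761065867753
```

```bash
python3 -m jog '[[0,0,1,0,1],[0,0,1,0,1],[0,0,0.6,0,1],[0,0,0.3,0,1],[0,0,0.2,0,1],[0,0,0.2,0,1],[0,0,0.2,0,1],[0,0,0.2,0,1],[0,0,0,0,1],[0,0,0,0,1]]'
python3 go.py 0.437 -0.158 0.0385 175.7
```

```text
time: 23.6
ee_pos: [0.4505, -0.1435, 0.0367]
eef_rot: [0.029, 0.999, 0.019, 0.015]
ft_force: [-0.6, 1.1, -0.4]
width: 0.0176
t 23.6 pos [ 0.4505 -0.1435  0.0367] F [-0.6  1.1 -0.4] w 0.0176
xdir 176.66 zax [ 0.031  0.036 -0.999] shift cm [ 1.26 -1.51 -0.27]
turn 0.016768240961540393
```

```bash
python3 -m jog '[[0,0,0,0,0.7],[0,0,0,0,0.6],[0,0,0,0,0.5],[0,0,0,0,0.3],[0,0,0,0,0.2],[0,0,0,0,0],[0,0,0,0,0],[0,0,0,0,0],[0,0,0,0,0],[0,0,0,0,0]]' 20
python3 -m jog '[[0,0,-0.5,0,0],[0,0,-1,0,0],[0,0,-1,0,0],[0,0,-2,0,0],[0,0,-3,0,0],[0,0,-4,0,0],[0,0,-4,0,0],[0,0,-4,0,0],[0,0,0,0,0],[0,0,0,0,0]]'
python3 -m jog '[[3,-3,0,0,0],[3,-3,-1,0,0],[3,-3,-1,0,0],[0,-3,0,0,0],[0,-3,0,0,0],[0,-3,0,0,0],[0,-3,0,0,0],[0,-2,0,0,0],[0,0,0,0,0],[0,0,0,0,0]]'
python3 -c "
from h import *
s=snap('side','s9.png');t=snap('top','t9.png')
cv2.imwrite('pics/f.png',np.hstack([cv2.resize(s['pixels'],(400,300),interpolation=3),cv2.resize(t['pixels'],(400,300),interpolation=3)])[:,:,::-1])"
```

```text
time: 24.6
ee_pos: [0.4522, -0.1438, 0.0377]
eef_rot: [0.029, 0.999, 0.018, 0.017]
ft_force: [0.2, -0.9, 1.0]
width: 0.0845
time: 25.6
ee_pos: [0.4437, -0.1533, 0.2472]
eef_rot: [0.031, 0.999, 0.018, 0.019]
ft_force: [0.4, 0.4, -0.4]
width: 0.0869
time: 26.6
ee_pos: [0.3304, -0.3846, 0.2508]
eef_rot: [0.031, 0.999, 0.018, 0.017]
ft_force: [0.6, -0.1, 0.2]
width: 0.087
```

View pics/f.png

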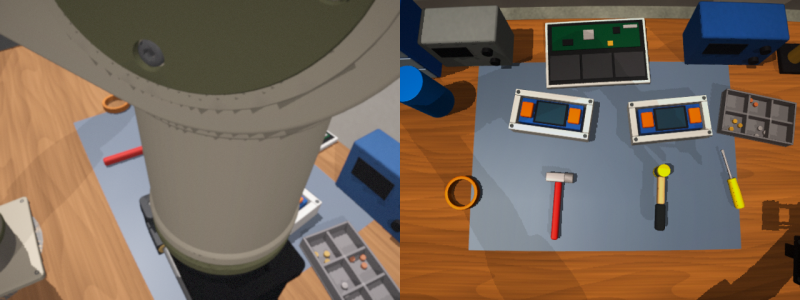

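The top view shows the mallet upright at (663,171), the hammer and mould2 untouched, and the insert seated. The arm blocks the side view, so I'll move it clear for a side check of the heights.

```bash
python3 -m jog '[[-2,4,-1,0,0],[-2,4.5,-1,0,0],[-2,4.5,-1,0,0],[-2,4.5,-1,0,0],[-2,4.5,0,0,0],[0,4.5,0,0,0],[0,4.5,0,0,0],[0,4.5,0,0,0],[0,4.5,0,0,0],[0,4.5,0,0,0]]'
python3 -m jog '[[0,4.5,0,0,0],[0,4.5,0,0,0],[0,4.5,0,0,0],[1,4.5,0,0,0],[2,4.5,0,0,0],[3,4,0,0,0],[3,4,0,0,0],[3,4,0,0,0],[3,4,0,0,0],[3,4,0,0,0]]'
python3 -c "
from h import *
s=snap('side','s10.png');t=snap('top','t10.png')
o=np.hstack([cv2.resize(s['pixels'][130:250,270:400],(433,400),interpolation=2),cv2.resize(s['pixels'][230:390,220:360],(350,400),interpolation=2)])
cv2.imwrite('pics/f2.png',o[:,:,::-1])
c=np.array([.6449,.1368]);d=np.array([.1456,.9893])
for z in(.057,.062): print(z,proj(s,[*(c+.062*d),z]).round(1),proj(s,[*(c-.062*d),z]).round(1))
for a,ce,m in blobs(s,(12,60,120),(25,190,255),60):
  if 280<ce[0]<380 and 130<ce[1]<220: print(a,ce)
"
```

```text
time: 27.7
ee_pos: [0.4528, 0.0661, 0.3165]
eef_rot: [0.031, 0.999, 0.021, 0.023]
ft_force: [0.0, -0.6, 0.5]
width: 0.0868
time: 28.7
ee_pos: [0.2887, 0.5082, 0.3329]
eef_rot: [0.026, 0.999, 0.025, 0.029]
ft_force: [1.0, 0.8, -0.0]
width: 0.0869
0.057 [319.2 157.3] [346.  194.3]
0.062 [319.3 155.1] [346.1 192. ]
142 [318.5 158.8]
211 [344.7 195.4]
```

View pics/f2.png

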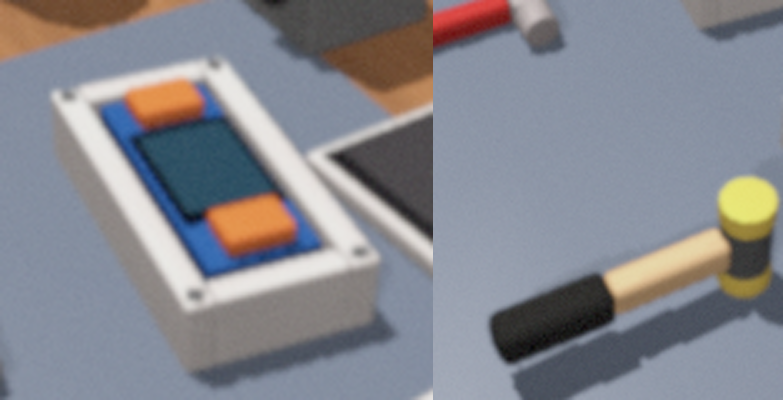

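The insert sits flush, with pads measured at (318.5,158.8) and (344.7,195.4). The model for fully home predicts rows 157.3 and 194.3, so both ends are down. The mallet stands on its face and I'm handing in.

```bash
python3 -c "
from bench import r
print(r.close_job())"
```

```text
the job is handed in; nothing more can be done
None
```

The insert is fully home in its mould, and the mallet is standing on the bench again. The job was handed in at about 29 s.

**What I did:** I held the mallet by the neck of its handle and tapped the two pads by turns. There were four taps on the right and three on the left, the last right one only to confirm. From the tap depths, the ends were never more than about 10 mm apart in height, roughly 5° of lean. That comes from the tap heights; I did not measure the lean directly.

**Last checks:**
- **Insert home:** both ends stopped at about the height expected for home, with 26–34 N at the wrist. In the side picture both pads matched the fully home position to within about 1.5 pixels (some 3 mm). The top picture agreed to about 1 pixel, except the left pad, which was about 3 pixels off along the row because only part of it was picked up.
- **Mallet:** it stands on its lower face, about 2 cm from where it began.
- **Everything else:** the hammer and the other mould look unmoved, and the arm is clear of everything.

**What was off:** the first right tap landed about 10 mm outward of the pad's centre, on the side away from the glass. The tool also drifted about 2–3° off vertical over the job, with no visible effect.

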